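Try a hinge leaf on the gauge pin, then hold it knuckle to knuckle at the jamb block

TASK

Two loose hinge leaves stand in grey slotted stands: take the one whose knuckle has the wide bore (the other's is too narrow for the gauge pin), slide its knuckle all the way down the upright gauge pin onto the shoulder to test it, and draw it off again. Then bring its knuckle in between the two knuckles of the jamb block so that all three holes line up, with the leaf upright and opened out flat in line with the block's own leaf, and finish while holding it there still, hanging free in the gripper without touching the block, ready for a colleague to drop in the hinge pin. The other leaf must be standing in its stand at the end, and the tape, marker, pot, stopper and hinge pin stay where they lie.

Things in the scene. Friction and masses are not known exactly. Their poses are not given: they have to be found in the camera images.
- clear_leaf_bore (a point): Centre of the bore (14 mm wide, right through, z along it) in the knuckle of the leaf to use. The knuckle is an upright steel tube, 24 mm wide and 24 high, beside an upright edge of the aluminium plate, half-way up it. x: square to the plate; y: from bore to plate.
- clear_leaf_plate (a point): Centre of that leaf's upright flat plate, 39.5 mm along y from its bore; same axes. The plate is 8 mm thick (x), 45 wide (y), 70 high (z); a 24 mm high tongue joins it to the knuckle. Pinch it from above across the 8 mm. Leaf about 0.1 kg; at the start its lower edge is 4 mm above the bench in the stand's slot.
- tight_leaf_bore (a point): Centre of the bore of the other leaf, the same in all but its bore, which is only 6 mm wide; it stands in the other stand; same axes. Which stand is nearer varies.
- stand_a: Grey fixed stand, 44 mm wide (x), 66 long (y), 22 high, under the wide-bored leaf, whose plate stands in its open slot and lifts straight out. Origin on the bench under the leaf's bore; the stand reaches from 12 to 78 mm along y. The other leaf's stand is the same.
- gauge_shoulder (a point): Centre of the flat shoulder of the fixed gauge, 40 mm above the bench: a round foot (56 mm wide, 14 high), a 24 mm wide post up to the shoulder, and above it the upright steel gauge pin, 11 mm wide, 34 high, its last 7 mm tapered. A leaf is fully on when its knuckle meets the shoulder: the bore's centre is then 12 mm above this point.
- jamb_bore (a point): Point on the upright hinge axis (z) of the fixed jamb block, 65 mm above the bench, mid-way between its two steel knuckles (24 mm wide, 14 mm bores). The 32 mm gap between them takes the loose 24 mm knuckle, entering sideways. y points away from the block, to where the loose leaf goes. Matched: the loose bore's centre is here, its y pointing the same way.
- jamb_block: The same block; origin on the bench under the hinge axis, same axes. Knuckles at heights 30 to 49 and 81 to 100 mm; its own leaf (8 mm thick, 30 to 100 high) and grey post (36 mm wide, 102 high) lie from 18 to 88 mm along -y; base plate 10 mm high, from 7 mm along +y to 103 along -y, 35 to either side.
- tape_roll_0: Bystander: green roll of tape lying flat, 64 mm across, 19 high; origin at its underside.
- tape_roll_1: Bystander: white roll of tape lying flat, 54 mm across, 15 high; origin at its underside.
- marker_black: Bystander: black felt marker lying on the bench, 126 mm long, 13 thick; origin at its underside.
- sample_pot_1: Bystander: small screw-cap pot, 29 mm across, 46 high; origin at its underside.
- stopper: Bystander: black rubber stopper, 29 mm across, 30 high; origin at its underside.
- hinge_pin: Bystander: loose steel hinge pin with a cross-bar at one end, lying flat, 9 mm thick, 85 long; origin at its underside.
There are look-alikes about, which are no part of the job. Leave any green, red or yellow look-alike of the part that bears gauge_shoulder alone.

How it is judged:
On the way, in this order (a step that is already met when the one before it is completed fails the run):
1. the wide-bored leaf is fully down the gauge pin, its knuckle on (within 3 mm of) the shoulder (z of clear_leaf_bore in the frame of gauge_shoulder below 0.015 m and horizontal distance between clear_leaf_bore and gauge_shoulder below 0.004 m and angle between clear_leaf_bore's own z axis and vertical below 0.2 rad), for 0.2 s.
2. it is drawn off the pin again (z of clear_leaf_bore in the frame of gauge_shoulder above 0.046 m), for 0.1 s.
At the end, for the whole second after the job is handed in: The wide-bored leaf is held still in the fingers, bore within 3.5 mm of the jamb axis sideways and 4 mm of mid-gap in height, upright within 0.07 rad, in line with the block's leaf within 0.15 rad, under 0.5 N on the block; the other leaf stands within 15 mm of where it stood (horizontal distance between clear_leaf_bore and jamb_bore below 0.0035 m and z of clear_leaf_bore in the frame of jamb_bore between -0.004 and 0.004 m and angle between clear_leaf_bore's own z axis and vertical below 0.07 rad and angle between the y axis of clear_leaf_bore and the y axis of jamb_bore, either way round below 0.15 rad and y of clear_leaf_plate in the frame of jamb_bore above 0.03 m and contact force between clear_leaf and the fingers above 2 N and contact force between clear_leaf and jamb_block below 0.5 N and linear speed of clear_leaf below 0.01 m/s and distance of tight_leaf_bore from where it was at the start of the episode below 0.015 m and angle between tight_leaf_bore's own z axis and vertical below 0.15 rad); the arm keeps its last pose, push and grip.
It fails at once if a bystander (tape rolls, marker, pot, stopper, hinge pin) is moved by more than 30 mm (distance of any of tape_roll_0, tape_roll_1, marker_black, sample_pot_1, stopper, hinge_pin from where it was at the start of the episode above 0.03 m).
It also fails if it takes over 51 s, if anything falls off the work surface, if the arm or the gripper's body presses on something with over 40 N, if the wrist force passes 120 N, or if a joint passes its speed limit or range.

ROBOT

A 6-joint arm with a two-finger parallel gripper is mounted at the origin on a cart in front of the work surface, level with it; the furniture and walls round the work are solid. World frame = base frame: x ahead of the robot, y to its left, z up, the work surface at z = 0. Lengths are in m, angles in rad, forces in N, time in s.
With the tool pointing down it reaches from about 0.35 to 0.975 m from the base axis. Payload 4.9 kg.
Tool frame: the origin (TCP) lies midway between the tips of the shut fingers; the grasp point (between the pads) lies 19 mm behind it; z points along the fingers, y is the line along which they close (so a half turn about z gives the same grasp; the last joint's range is limited). The gripper opens to 85 mm and grips with 20 to 120 N. Pads are 22 mm wide; open, the fingers measure 114 mm over their backs; the gripper's body (76 mm by 85 mm) begins 54 mm behind the grasp point. The pads swing forward as they close: fully open they stand 13 mm farther back than shut.
Start: joints at [1.166, 0.053, 1.613, -0, 1.476, -0.119], TCP at [0.176, 0.6, 0.231] pointing down, gripper open.
Joint ranges: [-3.01, 3.01], [-1.01, 2.22], [0.06, 2.58], [-1.02, 4.17], [0.09, 2.62], [-3.14, 3.14]. Speed limits (rad/s): [2.57, 2.57, 3.14, 3.14, 3.14, 3.14].

INTERFACE

Orientations are given as a unit quaternion [w, x, y, z].
In Python, from plant import * gives the robot as it stands.
- The arm moves only by the tool jog_arm, never from a script. Its argument "targets" is a list of rows, each a list of 3 entries, a list of its own where there are three numbers: the shift along the tool's x, y, z in units of 25 mm (1.0 is 25 mm), then the turn, a rotation vector about the tool's x, y, z in units of 8 degrees (1.0 is 8 degrees), then the opening in per cent of the stroke, from 0 (shut) to 100 (fully open). A call has 1 to 8 rows; each row is the pose to reach, as a shift and turn from the pose commanded when the call began, along the tool's axes at that moment; what a row does not reach only later rows make up. A row lasts 1/8 s, in which the tool goes at most 62.5 mm and 10.7 degrees, less where a joint would pass 70% of its speed; a pose out of reach is approached as far as the arm can. A call with a gripper value outside its range is refused whole. The fingers move at their own pace and stop on an object; the grip force is fixed at half the most. Time passes only in rows, so rows that repeat a pose let the fingers close. It gives the time, the measured TCP pose, the force, the opening and the grip force at its end, in the units of the state.
- state(): the state, without advancing time (a new reading comes with each control period).
- grab_frame(name): name is "side" or "top" or "wrist"; returns (picture, depth): 420x560x3 uint8, red, green, blue; 420x560 float32, m along the optical axis (not along the pixel's ray), 0 where there is no reading.
- camera_params(name): a dict with "fovy" (degrees; the focal length in pixels is half the picture's height over the tangent of half this angle, whatever the lens; pixels are square), "cx", "cy" (the principal point, pixels), "dist" ([k1, k2, p1, p2, k3] as OpenCV has them; the pictures are not rectified), "rvec" (rotation vector, rad) and "tvec" (3), from world to camera coordinates, as OpenCV has them; the wrist camera has in their place "hand_eye" (4x4, takes a point from camera to tool coordinates, whose origin is the TCP and whose axes are the flange's). Camera axes: x right, y down, z forward; pixel columns grow to the right and rows downward; lengths in m; the calibration is good to about 2 mm. A picture is of the moment at which its call begins: read the wrist's pose just before it. camera_params takes no time and is no camera call.
- job_done(): hands the job in; it is judged then, once.
The state is a dict: "time": time; "joint_pos": joint angles; "joint_vel": joint speeds; "joint_efforts": joint torques, N m; "tool_pos": TCP position; "tool_rot": TCP orientation; "contact_force": force on the tool from outside, world axes, zero at the start; "ft_torque": the same for the moment, N m; "gripper_width": opening from 0.0 (shut) to 1.0 (fully open); "grasp_force": force on a finger pad.
Only numpy, scipy, OpenCV 4.12 (cv2) and the standard library are available. Lean on these libraries where they do the work, as an engineer would, in place of code of your own. Each camera call takes 0.05 s, during which the arm holds its last target. There are 200 camera calls.

## Working session

There is one attempt and no reset: what is moved stays moved. The work goes in short steps, Python scripts to look and compute and a tool call to move; the robot and the scene stay as the last step left them, time stands still between calls to the robot, and variables do not carry over. Pictures are saved under pics/ and viewed, at most 10 in all, crops included, and the job is handed in when it is done.

Besides the shell and the picture viewer there is one more tool, called after ">>>" as a command line: name --argument value ..., lists and objects as JSON in quotes. jog_arm: Moves the arm, as the interface text tells. Its arguments: {"type":"object","properties":{"targets":{"type":"array"}},"required":["targets"]}

```bash
mkdir -p pics; cat > h.py <<'E'
import numpy as np, cv2
from plant import *
from scipy.spatial.transform import Rotation as R
def save(n,p): cv2.imwrite('pics/'+n+'.png',cv2.cvtColor(p,cv2.COLOR_RGB2BGR))
def cam(name,st=None):
    p=camera_params(name); f=210/np.tan(np.radians(p['fovy'])/2)
    K=np.array([[f,0,p['cx']],[0,f,p['cy']],[0,0,1]]); d=np.array(p['dist'],float)
    if 'rvec' in p:
        Rm=R.from_rotvec(np.ravel(p['rvec'])).as_matrix(); t=np.ravel(p['tvec']); Rw=Rm.T; o=-Rm.T@t
    else:
        H=np.array(p['hand_eye']); q=st['tool_rot']; Rt=R.from_quat([q[1],q[2],q[3],q[0]]).as_matrix()
        Rw=Rt@H[:3,:3]; o=Rt@H[:3,3]+np.array(st['tool_pos'])
    return K,d,Rw,o
def norm(c,uv): return cv2.undistortPoints(np.array(uv,float).reshape(-1,1,2),c[0],c[1]).reshape(-1,2)
def onplane(c,uv,z):
    n=norm(c,uv); r=np.c_[n,np.ones(len(n))]@c[2].T
    return c[3]+r*((z-c[3][2])/r[:,2])[:,None]
def bydepth(c,uv,dep):
    n=norm(c,uv); return c[3]+(np.c_[n,np.ones(len(n))]*np.array(dep).reshape(-1,1))@c[2].T
def proj(c,P):
    Rm=c[2].T; return cv2.projectPoints(np.array(P,float).reshape(-1,1,3),cv2.Rodrigues(Rm)[0],-Rm@c[3],c[0],c[1])[0].reshape(-1,2)
E
python3 - <<'E'
from h import *
st=state(); print(st)
for n in('top','side','wrist'):
    p,d=grab_frame(n); np.savez(n,p=p,d=d); save(n+'0',p); c=cam(n,st); print(n,c[3],c[2][:,2],camera_params(n))
E
```

```text
{'time': 0.0, 'joint_pos': array([ 1.16598891e+00,  5.33727366e-02,  1.61432023e+00,  2.44760292e-05,
        1.47598715e+00, -1.18996450e-01]), 'joint_vel': array([-0.00066339,  0.0007436 , -0.00037158, -0.00013   ,  0.00166476,
        0.00011605]), 'joint_efforts': array([-1.07468024e-04, -3.93690848e+01, -3.70170164e+01, -3.38670634e-05,
        7.21293458e-03, -2.80431166e-06]), 'tool_pos': array([0.17595072, 0.59906521, 0.2300375 ]), 'tool_rot': array([-2.82007418e-04,  1.42420658e-01,  9.89805671e-01, -1.00498548e-03]), 'contact_force': array([-0.2444007 ,  0.2874871 , -0.81849143]), 'ft_torque': array([ 0.02879162, -0.01950239, -0.02542328]), 'grasp_force': 0.0, 'gripper_width': 0.9992938062730883}
top [0.25252214 0.04915434 1.24681727] [ 0.19135618 -0.0138607  -0.98142279] {'fovy': 43.81057102840363, 'cx': 276.8732465729479, 'cy': 210.72414952917907, 'dist': array([-0.17268538,  0.        ,  0.        ,  0.        ,  0.        ]), 'rvec': array([ 2.13129788, -2.12214271,  0.22067547]), 'tvec': array([0.03011121, 0.48664158, 1.17601452])}
side [ 0.16861708 -0.6133898   0.5038
[... 210 characters left out ...]
': array([ 2.04869017, -0.51902955,  0.29091826]), 'tvec': array([-0.43648806,  0.20443046,  0.6528835 ])}
wrist [0.11029866 0.61880935 0.37364859] [ 0.25411043 -0.07768448 -0.96405032] {'fovy': 69.71713691304957, 'cx': 282.31564995075706, 'cy': 215.7384685474709, 'dist': array([-0.02618376,  0.        ,  0.        ,  0.        ,  0.        ]), 'hand_eye': array([[ 9.84444587e-05, -9.63982334e-01, -2.65966256e-01,
         6.85944158e-02],
       [ 9.99999539e-01,  3.48876775e-04, -8.94348922e-04,
         1.36140449e-04],
       [ 9.54926011e-04, -2.65966046e-01,  9.63981924e-01,
        -1.43593023e-01],
       [ 0.00000000e+00,  0.00000000e+00,  0.00000000e+00,
         1.00000000e+00]])}
```

View pics/top0.png

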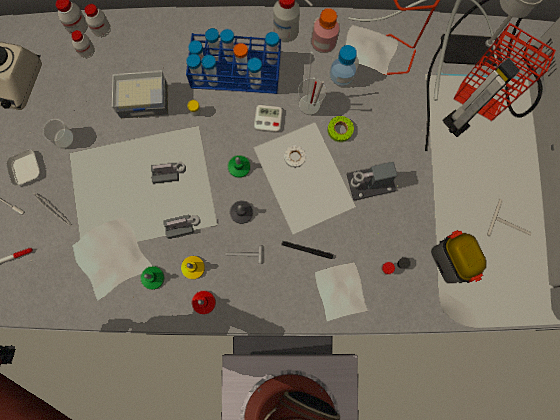

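View pics/side0.png

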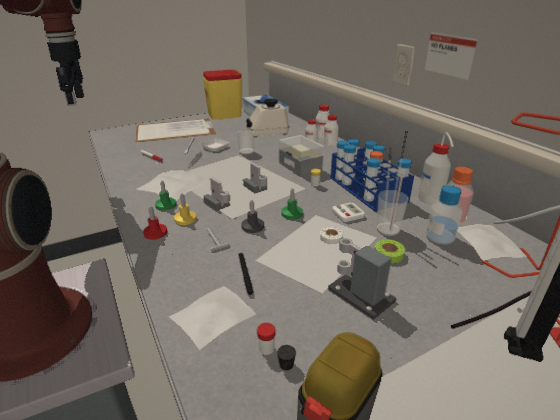

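Top view: the leaves in stands are at (168,172) and (182,226). Gauge candidates are dark grey (242,211), green (239,166) and (152,278), yellow (193,267) and red (204,302), so I choose dark grey. The jamb is at (372,182) with its hinge axis near (360,183). Next, one close crop to see which bore is wide.

```bash
python3 - <<'E'
from h import *
z=np.load('top.npz'); p,d=z['p'],z['d']; c=cam('top')
def crop(x0,y0,w,h,s): return cv2.resize(p[y0:y0+h,x0:x0+w],(w*s,h*s),interpolation=cv2.INTER_CUBIC)
a=np.hstack([crop(140,155,56,35,7),crop(155,208,56,35,7)]); b=np.hstack([crop(215,190,56,35,7),crop(340,158,56,35,7)])
im=np.vstack([a,b]); im=np.clip(im*1.5,0,255).astype(np.uint8); print(im.shape); save('crop1',im)
g=lambda uv:bydepth(c,[uv],[d[uv[1],uv[0]]])[0].round(4)
for uv in [(168,172),(182,226),(242,211),(360,183),(385,172),(240,240)]: print(uv,g(uv))
# points by height maps
vv,uu=np.mgrid[0:420,0:560]; P=bydepth(c,np.c_[uu.ravel(),vv.ravel()],d.ravel()).reshape(420,560,3); np.save('Ptop',P)
for n,(x0,y0,w,h) in dict(A=(140,155,56,35),B=(155,208,56,35),G=(215,190,56,35),J=(340,158,80,45)).items():
    Q=P[y0:y0+h,x0:x0+w]; Z=Q[...,2]; 
    print(n,np.percentile(Z,[5,50,90,98,100]).round(3))
    for lo,hi in((.03,.06),(.065,.08),(.09,.115)):
        m=(Z>lo)&(Z<hi); 
        if m.sum()>3: print(lo,m.sum(),Q[m].mean(0).round(4),Q[m].min(0).round(3),Q[m].max(0).round(3))
E
```

```text
(490, 784, 3)
(168, 172) [0.5839 0.2961 0.0296]
(182, 226) [0.4533 0.2582 0.0201]
(242, 211) [0.4871 0.1143 0.038 ]
(360, 183) [ 0.558  -0.1679  0.0348]
(385, 172) [ 0.5677 -0.2148  0.1016]
(240, 240) [ 4.234e-01  1.201e-01 -4.000e-04]
A [-3.000e-03  1.000e-03  4.500e-02  7.400e-02  1.247e+00]
0.03 164 [0.5881 0.2803 0.046 ] [0.58  0.252 0.03 ] [0.603 0.324 0.06 ]
0.065 75 [0.5862 0.3029 0.0724] [0.58  0.281 0.066] [0.593 0.324 0.079]
B [-4.000e-03  1.000e-03  4.700e-02  7.400e-02  1.247e+00]
0.03 160 [0.4599 0.2374 0.0469] [0.447 0.213 0.03 ] [0.475 0.285 0.06 ]
0.065 82 [0.4551 0.2635 0.0728] [0.446 0.241 0.066] [0.463 0.287 0.079]
G [-0.004  0.     0.013  0.043  1.247]
0.03 67 [0.4892 0.1186 0.0398] [0.48  0.107 0.03 ] [0.504 0.131 0.055]
0.065 16 [0.4909 0.119  0.071 ] [0.488 0.115 0.066] [0.494 0.124 0.075]
J [-0.004  0.002  0.099  0.104  1.247]
0.03 145 [ 0.5561 -0.1827  0.0457] [ 0.547 -0.239  0.03 ] [ 0.583 -0.142  0.06 ]
0.065 44 [ 0.5581 -0.2019  0.0726] [ 0.55  -0.241  0.065] [ 0.581 -0.173  0.08 ]
0.09 469 [ 0.5673 -0.2     0.1008] [ 0.547 -0.241  0.09 ] [ 0.592 -0.142  0.108]
```

View pics/crop1.png

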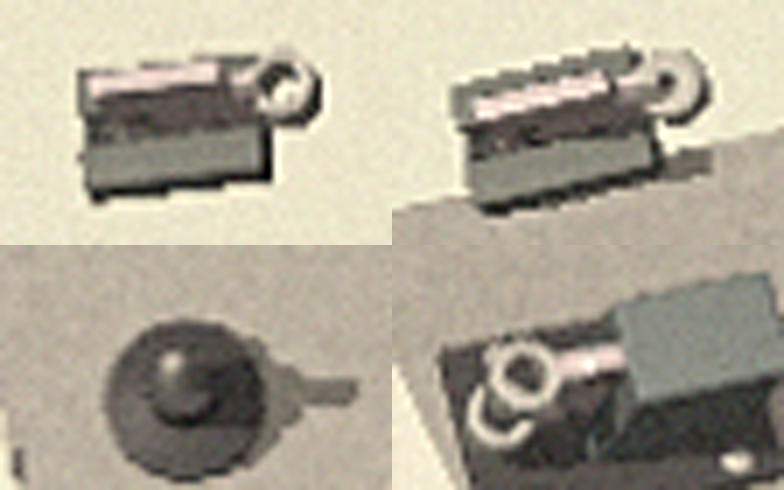

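Top-left crop: the far leaf, with its bore at about (180,167), has the wide bore. The near leaf's bore, at about (193,220), is a small hole. The dark grey gauge has its pin at about (240,241), and the jamb's upper knuckle is at about (415,211). Next I compute poses and the first hover.

```bash
cat >> h.py <<'E'
def shift(st,target,heading):  # row numbers for TCP target, tool down with tool x at heading (rad)
    q=st['tool_rot']; Rt=R.from_quat([q[1],q[2],q[3],q[0]])
    ch,sh=np.cos(heading),np.sin(heading)
    Rg=R.from_matrix(np.array([[ch,sh,0],[sh,-ch,0],[0,0,-1]]))
    return (Rt.inv().apply(np.array(target)-st['tool_pos'])/.025).round(2), (np.degrees((Rt.inv()*Rg).as_rotvec())/8).round(2)
E
python3 - <<'E'
from h import *
z=np.load('top.npz'); p=z['p']; P=np.load('Ptop.npy'); c=cam('top')
Q=P[155:190,140:196].reshape(-1,3); t=Q[(Q[:,2]>.066)&(Q[:,2]<.08)]
m=t.mean(0); v=np.linalg.svd((t-m)[:,:2])[2][0]; v*=-np.sign(v[1]); print('plate',m,np.degrees(np.arctan2(v[1],v[0])))
print('bore A',onplane(c,[(140+282/7,155+84/7)],.051)); b=onplane(c,[(140+282/7,155+84/7)],.051)[0]
pb=onplane(c,[(140+155/7,155+80/7)],.074)[0]; print('plate px',pb,np.linalg.norm((pb-b)[:2]),np.degrees(np.arctan2(*(b-pb)[[1,0]])))
print('bore B',onplane(c,[(155+(665-392)/7,208+80/7)],.051))
gp=onplane(c,[(215+172/7,190+(362-245)/7)],.074); gf=onplane(c,[(215+187/7,190+(400-245)/7)],.014); print('gauge pin top',gp,'foot',gf)
print('jamb up',onplane(c,[(340+(525-392)/7,158+(372-245)/7)],.1),'low',onplane(c,[(340+(500-392)/7,158+(415-245)/7)],.049))
print('jamb leaf',onplane(c,[(340+(595-392)/7,158+(360-245)/7)],.1))
print(shift(state(),[m[0],m[1],.18],np.arctan2(v[1],v[0])))
E
```

```text
plate [0.58624211 0.30292875 0.07235125] -83.49659080297396
bore A [[0.5904931 0.2627202 0.051    ]]
plate px [0.58534741 0.3016307  0.074     ] 0.039249269038564405 -82.46666911175573
bore B [[0.46390459 0.22534455 0.051     ]]
gauge pin top [[0.49006504 0.11809261 0.074     ]] foot [[0.48893496 0.11624419 0.014     ]]
jamb up [[ 0.55767221 -0.15439912  0.1       ]] low [[ 0.5560487  -0.15439957  0.049     ]]
jamb leaf [[ 0.5619795  -0.17768783  0.1       ]]
(array([-19.08,  -6.74,   2.02]), array([-1.000e-02, -1.000e-02, -1.411e+01]))
```

>>> jog_arm --targets '[[[-2.4,-0.8,0.2],[0,0,-1.25],60],[[-4.8,-1.7,0.5],[0,0,-2.5],60],[[-7.2,-2.5,0.7],[0,0,-3.75],60],[[-9.6,-3.4,1],[0,0,-5],60],[[-12,-4.2,1.2],[0,0,-6.25],60],[[-14.4,-5.1,1.5],[0,0,-7.5],60],[[-16.8,-5.9,1.7],[0,0,-8.75],60],[[-19.08,-6.74,2.02],[0,0,-10],60]]'

```text
time: 1.15
tool_pos: [0.5752, 0.3113, 0.1824]
tool_rot: [0.0, -0.53, 0.848, 0.0]
contact_force: [-0.4, 1.0, 0.5]
gripper_width: 0.601
grasp_force: 0.0
```

>>> jog_arm --targets '[[[0,0,0],[0,0,-1.3],60],[[0,0,0],[0,0,-2.6],60],[[0,0,0],[0,0,-4.1],60],[[0,0,0],[0,0,-4.1],60],[[0,0,0],[0,0,-4.1],60]]'

```text
time: 1.78
tool_pos: [0.5736, 0.3127, 0.1825]
tool_rot: [0.0, 0.745, -0.667, -0.0]
contact_force: [-0.7, -0.5, 0.3]
gripper_width: 0.602
grasp_force: 0.0
```

```bash
python3 - <<'E'
from h import *
st=state(); p,d=grab_frame('wrist'); np.savez('w1',p=p,d=d,st=np.array(st,dtype=object)); c=cam('wrist',st)
print(st['time'],st['tool_pos'],st['joint_pos'],st['contact_force'])
pts=[[.5905,.2627,.051],[.5854,.3016,.074],[.489,.117,.04]]; print(proj(c,pts)); save('w1',p)
E
```

```text
1.775 [0.57362228 0.31269848 0.18245474] [ 3.85282107e-01  1.51401866e-01  1.58950175e+00 -1.35538731e-05
  1.40110996e+00 -2.86621509e+00] [-0.67281095 -0.47857298  0.27915651]
[[268.23578535 150.51143032]
 [268.51429174 198.86171566]
 [408.25382338 -13.88948145]]
```

View pics/w1.png

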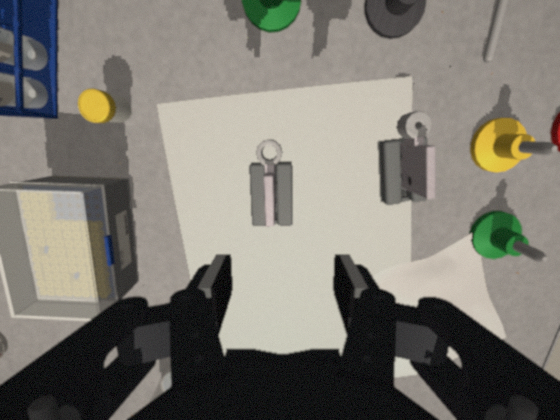

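The bore is at (268,151) and the plate top at (268.5,200), matching the predictions, so I'll descend. The near leaf is at (415,125) and clear of the fingers.

```bash
python3 - <<'E'
from h import *
z=np.load('w1.npz',allow_pickle=True); st=z['st'].item(); c=cam('wrist',st); p=z['p']
g=cv2.cvtColor(p,cv2.COLOR_RGB2GRAY)
b=onplane(c,[(268.7,150.8)],.051)[0]
m=np.zeros_like(g); m[170:232,260:278]=(g[170:232,260:278]>150)
hsv=p[170:232,255:285].astype(int); pk=(hsv[...,0]-hsv[...,1]>6)&(hsv.sum(2)>350); ys,xs=np.nonzero(pk); r=cv2.minAreaRect(np.c_[xs+255,ys+170].astype(np.float32)); print(r)
t=onplane(c,[r[0]],.074)[0]; print(b,t,np.linalg.norm((b-t)[:2])); h=np.arctan2(*(b-t)[[1,0]]); print(np.degrees(h))
print(shift(state(),[t[0],t[1],.040],h))
E
```

```text
((268.3442077636719, 198.4483184814453), (57.1884880065918, 9.877312660217285), 87.79740142822266)
[0.59006248 0.26290664 0.051     ] [0.58557959 0.30125723 0.074     ] 0.03861170779988207
-83.33282463392959
(array([ 0.51, -0.43,  5.7 ]), array([ 0.  , -0.  , -0.04]))
```

>>> jog_arm --targets '[[[0.5,-0.43,1.5],[0,0,0],60],[[0.51,-0.43,3.2],[0,0,0],60],[[0.51,-0.43,4.8],[0,0,0],60],[[0.51,-0.43,5.7],[0,0,0],60],[[0.51,-0.43,5.7],[0,0,0],60],[[0.51,-0.43,5.7],[0,0,0],0],[[0.51,-0.43,5.7],[0,0,0],0],[[0.51,-0.43,5.7],[0,0,0],0]]'

```text
time: 2.82
tool_pos: [0.5872, 0.3018, 0.0425]
tool_rot: [-0.002, 0.746, -0.666, 0.001]
contact_force: [-1.0, -0.6, 4.3]
gripper_width: 0.082
grasp_force: 59.3
```

>>> jog_arm --targets '[[[0,0,0],[0,0,0],0],[[0,0,0],[0,0,0],0],[[0,0,0],[0,0,0],0]]'

```text
time: 3.2
tool_pos: [0.5872, 0.3018, 0.0425]
tool_rot: [-0.001, 0.746, -0.666, 0.001]
contact_force: [-1.2, 0.2, 5.1]
gripper_width: 0.082
grasp_force: 59.5
```

>>> jog_arm --targets '[[[0,0,-1],[0,0,0],0],[[0,0,-2.5],[0,0,0],0],[[0,0,-3.4],[0,0,0],0],[[0,0,-3.4],[0,0,0],0],[[0,0,-3.4],[0,0,0],0]]'

```text
time: 3.82
tool_pos: [0.585, 0.3009, 0.1235]
tool_rot: [0.001, 0.746, -0.666, -0.001]
contact_force: [-0.3, 0.6, -1.7]
gripper_width: 0.085
grasp_force: 59.8
```

```bash
python3 - <<'E'
from h import *
st=state(); p,d=grab_frame('wrist'); save('w2',p); c=cam('wrist',st); print(st['time'],st['tool_pos'],st['contact_force'],st['joint_pos'])
q=st['tool_rot']; Rt=R.from_quat([q[1],q[2],q[3],q[0]]); print(Rt.as_matrix().round(3))
print(proj(c,[st['tool_pos']+Rt.apply([.0395,0,-.0085])]))
np.savez('w2',p=p,d=d,st=np.array(st,dtype=object))
print(shift(st,[.495,.156,.125],np.radians(262)))
E
```

```text
3.825 [0.58500384 0.30088666 0.1235249 ] [-0.34480219  0.6163938  -1.65942912] [ 3.62006071e-01  2.14067112e-01  1.62092293e+00  2.21273117e-05
  1.30904602e+00 -2.89169624e+00]
[[ 0.112 -0.994 -0.002]
 [-0.994 -0.112 -0.001]
 [ 0.001  0.002 -1.   ]]
[[279.53236167 194.42539151]]
(array([ 5.36,  4.23, -0.05]), array([ 0.02, -0.01,  1.8 ]))
```

View pics/w2.png

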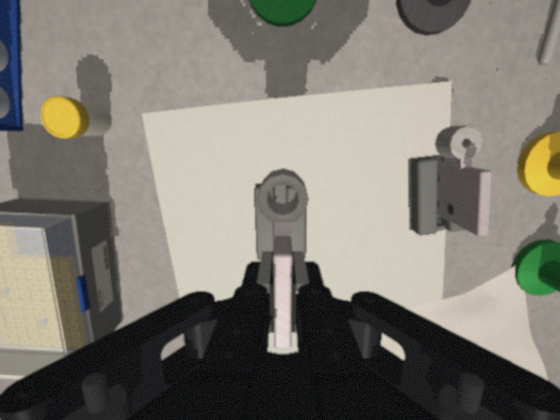

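The leaf is held straight, with the bore at about (281,195) where expected. The dark gauge is at the top right, about (432,0). I'll traverse to above it.

>>> jog_arm --targets '[[[1,0.8,-0.4],[0,0,0.3],0],[[2.3,1.8,-0.4],[0,0,0.8],0],[[3.7,2.9,-0.4],[0,0,1.3],0],[[4.8,3.8,-0.4],[0,0,1.7],0],[[5.36,4.23,-0.4],[0,0,1.8],0],[[5.36,4.23,-0.4],[0,0,1.8],0],[[5.36,4.23,-0.4],[0,0,1.8],0]]'

```text
time: 4.75
tool_pos: [0.4963, 0.1568, 0.1351]
tool_rot: [0.0, -0.656, 0.754, 0.0]
contact_force: [0.8, 0.2, -0.9]
gripper_width: 0.082
grasp_force: 59.7
```

```bash
python3 - <<'E'
from h import *
st=state(); p,d=grab_frame('wrist'); save('w3',cv2.resize(p[100:300,180:400],None,fx=3,fy=3,interpolation=cv2.INTER_CUBIC)); c=cam('wrist',st); print(st['time'],st['tool_pos'],st['contact_force'],st['joint_pos'])
np.savez('w3',p=p,d=d,st=np.array(st,dtype=object))
bz=st['tool_pos'][2]-.0035
print(proj(c,[[.4895,.1175,.074],[.489,.1165,.04]]))
E
```

```text
4.75 [0.49625639 0.15680101 0.13511628] [ 0.84652279  0.21136542 -0.93304696] [ 1.62773998e-01 -1.19573754e-01  1.94588109e+00  3.95463358e-04
  1.31507030e+00 -2.84040838e+00]
[[282.22788754 174.22745351]
 [282.71614866 167.18232766]]
```

View pics/w3.png

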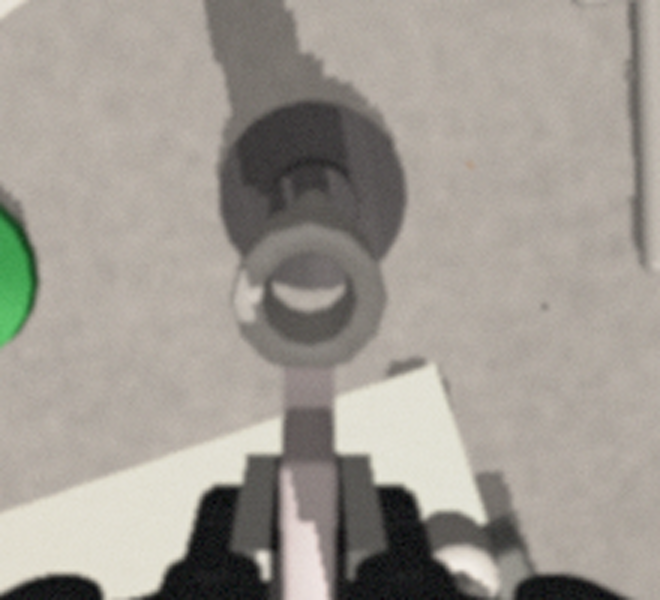

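The crop shows the foot of the dark gauge (x 219–406, top y 100), its post arc at about (315,160) and the held knuckle ring centred at about (309,296). I'll compare those edges with the projected circles to refine.

```bash
cat >> h.py <<'E'
def circ(c,C,r):
    a=np.linspace(0,2*np.pi,72); q=proj(c,np.array(C)+r*np.c_[np.cos(a),np.sin(a),0*a]); return q[:,0].min(),q[:,0].max(),q[:,1].min(),q[:,1].max()
E
python3 - <<'E'
from h import *
z=np.load('w3.npz',allow_pickle=True); st=z['st'].item(); c=cam('wrist',st)
f=lambda q:[round(float(v),1) for v in ((q[0]-180)*3,(q[1]-180)*3,(q[2]-100)*3,(q[3]-100)*3)]
print('foot',f(circ(c,[.489,.117,.014],.028)),'meas 219 406 100'); print('foot bottom edge',f(circ(c,[.489,.117,.0],.028)))
print('post',f(circ(c,[.489,.117,.04],.012)),'meas 275 355 160')
q=st['tool_rot']; Rt=R.from_quat([q[1],q[2],q[3],q[0]]).as_matrix()
b=st['tool_pos']+Rt@[.0395,0,.0035-.012]; print(b,'ring',f(circ(c,b,.012)),'meas 232 386 222 370','bore',f(circ(c,b,.007)),'meas 263 355 248')
print(np.array(shift(st,st['tool_pos']+np.array([.489,.117,0])-[b[0],b[1],0],np.radians(262))))
E
```

```text
foot [211.8, 404.8, 93.6, 288.1] meas 219 406 100
foot bottom edge [216.5, 400.0, 93.9, 279.1]
post [262.7, 354.1, 156.9, 248.8] meas 275 355 160
[0.49080144 0.11767581 0.14359933] ring [219.1, 376.9, 206.1, 361.2] meas 232 386 222 370 bore [252.0, 344.0, 239.6, 330.0] meas 263 355 248
[[ 0.04  0.07 -0.  ]
 [-0.    0.    0.01]]
```

>>> jog_arm --targets '[[[0.06,0.05,0.6],[0,0,0],0],[[0.06,0.05,1.4],[0,0,0],0],[[0.06,0.05,1.5],[0,0,0],0],[[0.06,0.05,1.5],[0,0,0],0],[[0.06,0.05,1.5],[0,0,0],0]]'

```text
time: 5.42
tool_pos: [0.495, 0.1551, 0.0985]
tool_rot: [0.001, -0.656, 0.755, -0.0]
contact_force: [0.4, -0.4, -1.1]
gripper_width: 0.088
grasp_force: 59.7
```

```bash
python3 - <<'E'
from h import *
st=state(); p,d=grab_frame('wrist'); save('w4',cv2.resize(p[110:250,200:360],None,fx=4,fy=4,interpolation=cv2.INTER_CUBIC)); c=cam('wrist',st); print(st['time'],st['tool_pos'],st['contact_force'],st['joint_pos'])
np.savez('w4',p=p,d=d,st=np.array(st,dtype=object))
f=lambda q:[round(float(v),1) for v in ((q[0]-200)*4,(q[1]-200)*4,(q[2]-110)*4,(q[3]-110)*4)]
q=st['tool_rot']; Rt=R.from_quat([q[1],q[2],q[3],q[0]]).as_matrix(); b=st['tool_pos']+Rt@[.0395,0,.0035-.012]; print(b,'top',f(circ(c,b,.007)),'bottom',f(circ(c,b-[0,0,.024],.007)),'pin tip on axis',f(circ(c,[b[0],b[1],.074],.003)))
E
```

```text
5.425 [0.49499004 0.15512097 0.09847477] [ 0.40547879 -0.3523542  -1.07026998] [ 1.60165217e-01 -8.12934527e-02  1.97632399e+00 -2.30012122e-05
  1.24518056e+00 -2.84241256e+00]
[0.4895053 0.1160003 0.1069595] top [256.0, 378.7, 279.5, 400.0] bottom [266.9, 371.9, 252.2, 356.1] pin tip on axis [298.6, 341.4, 272.6, 315.0]
```

View pics/w4.png

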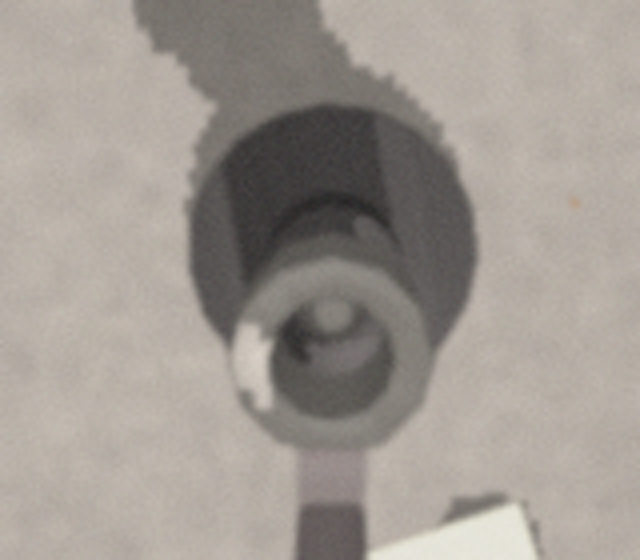

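The tip shows inside the bore at (335,316), with the ring centre at about (333,355). That puts the leaf about 1 mm too far along tool x. I'll correct it and go down in stages.

>>> jog_arm --targets '[[[-0.04,0.01,0.1],[0,0,0],0],[[-0.04,0.01,0.3],[0,0,0],0],[[-0.04,0.01,0.6],[0,0,0],0],[[-0.04,0.01,0.8],[0,0,0],0],[[-0.04,0.01,0.8],[0,0,0],0]]'

```text
time: 6.1
tool_pos: [0.4936, 0.1559, 0.0768]
tool_rot: [-0.001, -0.656, 0.755, 0.0]
contact_force: [-0.2, 0.9, -1.0]
gripper_width: 0.085
grasp_force: 59.7
```

```bash
python3 - <<'E'
from h import *
st=state(); p,d=grab_frame('wrist'); save('w5',cv2.resize(p[130:270,200:360],None,fx=4,fy=4,interpolation=cv2.INTER_CUBIC)); print(st['time'],st['tool_pos'],st['contact_force'],st['ft_torque'])
E
```

```text
6.1 [0.49364841 0.155862   0.07679961] [-0.23520453  0.879672   -1.02712568] [ 0.02564294  0.08296647 -0.02481543]
```

View pics/w5.png

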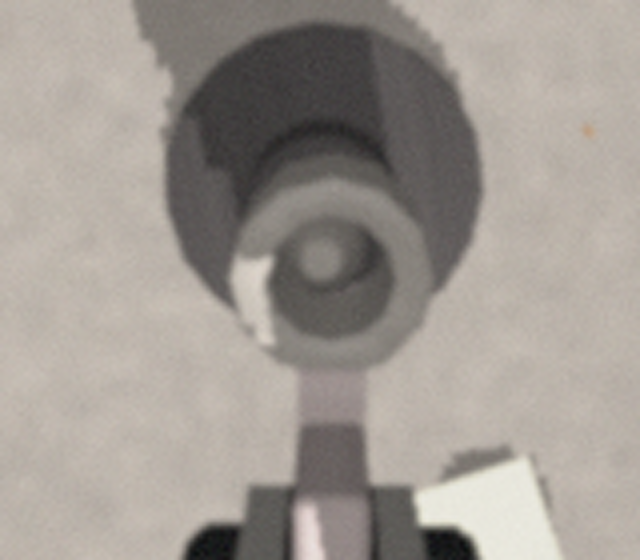

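The tip is at (321,257), inside the bore and about 1.3 mm left of its axis; forces are nil. I'll correct and go all the way down.

>>> jog_arm --targets '[[[0.02,-0.05,0.1],[0,0,0],0],[[0.02,-0.05,0.4],[0,0,0],0],[[0.02,-0.05,0.7],[0,0,0],0],[[0.02,-0.05,0.87],[0,0,0],0],[[0.02,-0.05,0.87],[0,0,0],0],[[0.02,-0.05,0.87],[0,0,0],0]]'

```text
time: 6.9
tool_pos: [0.4954, 0.1553, 0.0558]
tool_rot: [0.0, -0.656, 0.755, -0.0]
contact_force: [0.4, -0.9, -0.9]
gripper_width: 0.081
grasp_force: 59.7
```

>>> jog_arm --targets '[[[0,0,0.06],[0,0,0],0],[[0,0,0.12],[0,0,0],0],[[0,0,0.12],[0,0,0],0],[[0,0,0.12],[0,0,0],0]]'

```text
time: 7.4
tool_pos: [0.4959, 0.1555, 0.0552]
tool_rot: [-0.0, -0.656, 0.755, 0.0]
contact_force: [-5.4, 0.9, 11.9]
gripper_width: 0.082
grasp_force: 61.9
```

It meets the shoulder (12 N up, TCP height consistent). I'll draw it off, rise, and start the half-free wrist unwind (j6 from −163° to about +150°) in open space.

>>> jog_arm --targets '[[[0,0,-0.4],[0,0,0],0],[[0,0,-1.4],[0,0,0],0],[[0,0,-3],[0,0,0],0],[[0,0,-4.6],[0,0,0],0],[[1,0.1,-5.8],[0,0,0],0],[[2.5,0.2,-5.8],[0,0,1],0],[[4.2,0.4,-5.8],[0,0,2.2],0],[[5.3,0.5,-5.8],[0,0,3.5],0]]'

```text
time: 8.4
tool_pos: [0.4642, 0.0244, 0.1981]
tool_rot: [0.0, -0.451, 0.892, -0.0]
contact_force: [0.2, -0.2, -1.3]
gripper_width: 0.087
grasp_force: 59.7
```

>>> jog_arm --targets '[[[0,0,0],[0,0,1.25],0],[[0,0,0],[0,0,2.5],0],[[0,0,0],[0,0,3.75],0],[[0,0,0],[0,0,5],0],[[0,0,0],[0,0,6.25],0],[[0,0,0],[0,0,7.5],0],[[0,0,0],[0,0,8.75],0],[[0,0,0],[0,0,10],0]]'

```text
time: 9.4
tool_pos: [0.4646, 0.0258, 0.1979]
tool_rot: [0.0, 0.228, 0.974, 0.0]
contact_force: [0.1, -0.0, -1.1]
gripper_width: 0.082
grasp_force: 59.7
```

>>> jog_arm --targets '[[[0,0,0],[0,0,1.25],0],[[0,0,0],[0,0,2.5],0],[[0,0,0],[0,0,3.75],0],[[0,0,0],[0,0,5],0],[[0,0,0],[0,0,6.25],0],[[0,0,0],[0,0,7.5],0],[[0,0,0],[0,0,8.75],0],[[0,0,0],[0,0,10],0]]'

```text
time: 10.4
tool_pos: [0.4646, 0.0258, 0.1979]
tool_rot: [0.0, 0.8, 0.6, 0.0]
contact_force: [0.1, -0.1, -0.7]
gripper_width: 0.081
grasp_force: 59.7
```

>>> jog_arm --targets '[[[0,0,0],[0,0,1.25],0],[[0,0,0],[0,0,2.5],0],[[0,0,0],[0,0,3.75],0],[[0,0,0],[0,0,5],0],[[0,0,0],[0,0,6.25],0],[[0,0,0],[0,0,7.5],0],[[0,0,0],[0,0,8.75],0],[[0,0,0],[0,0,10],0]]'

```text
time: 11.4
tool_pos: [0.4646, 0.0258, 0.1979]
tool_rot: [0.0, 0.998, -0.055, 0.0]
contact_force: [0.3, 0.5, -0.6]
gripper_width: 0.082
grasp_force: 59.7
```

```bash
python3 - <<'E'
from h import *
st=state(); print(st['time'],st['tool_pos'],st['joint_pos'],st['contact_force'],st['gripper_width'])
q=st['tool_rot']; Rt=R.from_quat([q[1],q[2],q[3],q[0]]).as_matrix(); print(Rt.round(3),np.degrees(np.arctan2(Rt[1,0],Rt[0,0])))
E
```

```text
11.4 [0.4645737  0.02576357 0.19790759] [-1.04733214e-01 -3.23819989e-01  2.00924514e+00 -3.67602015e-05
  1.45595426e+00  1.57615827e+00] [ 0.26612029  0.48947885 -0.606769  ] 0.08212889732745472
[[ 0.994 -0.11   0.   ]
 [-0.11  -0.994 -0.   ]
 [ 0.     0.    -1.   ]] -6.307746666582029
```

>>> jog_arm --targets '[[[0.4,0.4,0.3],[0,0,1.2],0],[[0.9,0.9,0.6],[0,0,2.4],0],[[1.4,1.4,1],[0,0,3.6],0],[[1.9,1.9,1.3],[0,0,4.8],0],[[2.4,2.4,1.6],[0,0,6],0],[[2.9,2.9,2],[0,0,7.2],0],[[3.3,3.3,2.2],[0,0,8.4],0],[[3.49,3.5,2.3],[0,0,9.2],0]]'

```text
time: 12.4
tool_pos: [0.5424, -0.0709, 0.1399]
tool_rot: [0.0, 0.767, -0.642, -0.0]
contact_force: [-0.4, 0.6, -1.2]
gripper_width: 0.085
grasp_force: 59.7
```

>>> jog_arm --targets '[[[0,0,0],[0,0,0],0],[[0,0,0],[0,0,0],0]]'

```text
time: 12.65
tool_pos: [0.5422, -0.0701, 0.1405]
tool_rot: [-0.0, 0.769, -0.639, -0.0]
contact_force: [0.0, 0.1, -1.6]
gripper_width: 0.087
grasp_force: 59.7
```

```bash
python3 - <<'E'
from h import *
st=state(); p,d=grab_frame('wrist'); save('w6',p); print(st['time'],st['tool_pos'],st['joint_pos'],st['contact_force'])
np.savez('w6',p=p,d=d,st=np.array(st,dtype=object)); c=cam('wrist',st)
q=st['tool_rot']; Rt=R.from_quat([q[1],q[2],q[3],q[0]]).as_matrix(); print(np.degrees(np.arctan2(Rt[1,0],Rt[0,0])))
print('model jamb top knuckle',circ(c,[.5575,-.1544,.1],.012)); b=st['tool_pos']+Rt@[.0395,0,.0032-.012]; print('ring',b,circ(c,b,.012))
E
```

```text
12.65 [ 0.54220985 -0.07013543  0.14052063] [-2.64826784e-01 -6.00968057e-02  1.88088081e+00  1.06278184e-04
  1.32077871e+00  2.69313632e+00] [ 0.01340658  0.07350656 -1.60281261]
-79.48030821835384
model jamb top knuckle (np.float64(259.92320962627247), np.float64(301.7063515854331), np.float64(76.14750403053011), np.float64(120.39456877719672))
ring [ 0.54942101 -0.10897233  0.14931748] (np.float64(253.24359166026085), np.float64(306.0087341219572), np.float64(167.84097892564563), np.float64(219.71140027045058))
```

View pics/w6.png

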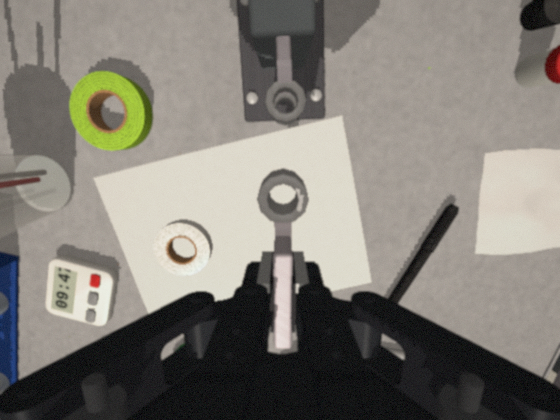

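The jamb's upper knuckle is at about (286,101) with its leaf running straight up the picture. The held ring is at about (283,195). I'll fit the circles in code.

```bash
cat >> h.py <<'E'
def hough(p,x0,y0,x1,y1,r0,r1,s=4,n=4):
    g=cv2.cvtColor(p[y0:y1,x0:x1],cv2.COLOR_RGB2GRAY); g=cv2.GaussianBlur(cv2.resize(g,None,fx=s,fy=s,interpolation=cv2.INTER_CUBIC),(0,0),2)
    h=cv2.HoughCircles(g,cv2.HOUGH_GRADIENT,1,3*s,param1=60,param2=12,minRadius=int(r0*s),maxRadius=int(r1*s))
    return None if h is None else (h[0][:n]/s+[x0,y0,0]).round(2)
E
python3 - <<'E'
from h import *
z=np.load('w6.npz',allow_pickle=True); p=z['p']; d=z['d']; st=z['st'].item()
print('jamb outer',hough(p,255,70,320,135,17,25)); print('jamb bore',hough(p,255,70,320,135,9,14))
print('ring outer',hough(p,245,155,325,235,22,30)); print('ring bore',hough(p,245,155,325,235,12,18))
g=cv2.cvtColor(p,cv2.COLOR_RGB2GRAY)
for y in (45,55,65,75): print(y,g[y,262:312])
for y in (250,):print(y,g[y,262:312])
print((d[100,268:306]*1000).astype(int)); print((d[60,268:306]*1000).astype(int))
E
```

```text
jamb outer None
jamb bore [[285.12 102.12  10.43]]
ring outer [[281.62 194.62  25.1 ]
 [282.62 197.88  25.58]
 [285.88 196.88  28.15]
 [284.62 194.12  25.55]]
ring bore [[282.88 190.38  13.52]
 [282.62 200.12  15.55]
 [284.88 186.62  17.3 ]
 [281.62 186.62  17.27]]
45 [ 45  50  50  49  47  45  47  49  51  47  45  47  51  63  86 106 122 127
 128 127 129 127 128 126 125 129 120 103  85  58  54  51  54  51  52  49
  49  50  50  50  50  43  51  47  51  53  52  52  48  54]
55 [ 72  76  71  74  69  67  69  68  67  57  52  49  50  56  75  98 118 122
 129 127 128 131 129 129 129 129 125 113  90  65  49  48  48  50  47  50
  49  49  47  51  48  49  52  55  49  49  54  51  52  50]
65 [ 50  50  52  49  55  48  51  46  53  48  47  51  49  58  82 118 135 137
 139 138 138 135 141 137 141 136 137 137 128 101  70  49  51  51  45  51
  44  53  49  48  48  52  50  50  53  58  51  56  54  53]
75 [ 83  79  79  84  85  81  79  77  83  80  83  84  75  63  76 107 125 134
 135 130 135 131 134 134 132 130 136 132 127 113  79  58  56  55  53  61
  54  60  57  57  56  60  54  54  52  53  51  58  48  52]
250 [204 201 200 202 202 199 202 203 204 199 196 174 124  89  90  85  88  87
  85  85  88  90  87  90  86  84  82  83  89 122 167 188 199 202 200 201
 202 200 198 200 202 211 216 218 217 216 218 219 218 218]
[172 172 172 172 171 172 179 218 219 220 219 221 226 227 229 231 234 233
 231 230 228 226 221 220 219 219 219 219 183 175 172 172 171 172 171 171
 172 172]
[215 216 215 216 216 216 215 217 216 166 166 166 165 166 167 166 165 166
 165 165 166 165 166 166 219 218 218 218 218 220 219 219 219 220 220 221
 221 224]
```

```bash
cat >> h.py <<'E'
def hole(d,c,ztop,box,band=.005):
    x0,y0,x1,y1=box; vv,uu=np.mgrid[y0:y1,x0:x1]
    P=bydepth(c,np.c_[uu.ravel(),vv.ravel()],d[y0:y1,x0:x1].ravel()).reshape(y1-y0,x1-x0,3)
    m=(abs(P[...,2]-ztop)<band).astype(np.uint8)
    cs,hi=cv2.findContours(m,cv2.RETR_CCOMP,cv2.CHAIN_APPROX_NONE)
    out=[]
    for k,h in zip(cs,hi[0]):
        if cv2.contourArea(k)>60:
            (e,ax,an)=cv2.fitEllipse(k); px=np.array(e)+[x0,y0]; out.append(('hole' if h[3]>=0 else 'outer',px.round(2),np.round(ax,1),onplane(c,[px],ztop)[0].round(4)))
    t=P[m>0]; return out,np.median(t[:,2])
E
python3 - <<'E'
from h import *
z=np.load('w6.npz',allow_pickle=True); p=z['p']; d=z['d']; st=z['st'].item(); c=cam('wrist',st)
print(hole(d,c,.1,(250,72,320,130))); print(hole(d,c,st['tool_pos'][2]+.0088,(250,160,320,228)))
# block leaf centre line, top z=.1
for y,x in ((45,(275.6+290.2)/2),(55,(276.6+290.2)/2),(65,(275.9+291.3)/2),(75,(276.5+291.7)/2)): print(onplane(c,[(x,y)],.1)[0])
q=st['tool_rot']; Rt=R.from_quat([q[1],q[2],q[3],q[0]]).as_matrix(); print(Rt[:,0])
E
```

```text
([('outer', array([285.19,  98.09]), array([38.9, 48.4]), array([ 0.5551, -0.1551,  0.1   ])), ('hole', array([285.17, 101.17]), array([24.1, 25.5]), array([ 0.5548, -0.1535,  0.1   ]))], np.float64(0.10084955839230914))
([('outer', array([282.62, 198.97]), array([49.4, 53.8]), array([ 0.5477, -0.1071,  0.1493])), ('hole', array([282.64, 197.44]), array([27.8, 29.9]), array([ 0.5478, -0.1078,  0.1493]))], np.float64(0.14964366126254786))
[ 0.56145345 -0.18215863  0.1       ]
[ 0.56025164 -0.17722496  0.1       ]
[ 0.55919864 -0.17219465  0.1       ]
[ 0.55796468 -0.16712653  0.1       ]
[ 1.82573446e-01 -9.83192214e-01 -7.98089766e-05]
```

>>> jog_arm --targets '[[[0,0.1,0.6],[0,0,-0.2],0],[[0,0.2,1.5],[0,0,-0.3],0],[[0,0.2,2.4],[0,0,-0.3],0],[[0,0.2,2.88],[0,0,-0.3],0],[[0,0.2,2.88],[0,0,-0.3],0],[[0,0.2,2.88],[0,0,-0.3],0]]'

```text
time: 13.45
tool_pos: [0.5381, -0.0713, 0.0693]
tool_rot: [-0.0, 0.782, -0.624, 0.001]
contact_force: [1.0, -0.5, -0.9]
gripper_width: 0.083
grasp_force: 59.7
```

```bash
cat > m.py <<'E'
from h import *
import sys
st=state(); p,d=grab_frame('wrist'); c=cam('wrist',st); np.savez('w7',p=p,d=d,st=np.array(st,dtype=object))
q=st['tool_rot']; Rt=R.from_quat([q[1],q[2],q[3],q[0]]).as_matrix()
print(st['time'],st['tool_pos'],np.degrees(np.arctan2(Rt[1,0],Rt[0,0])),'tilt',Rt[:2,2],st['contact_force'])
b=st['tool_pos']+Rt@[.0395,0,.0032-.012]; a=proj(c,[b,[.5548,-.1535,.1]]); print(a)
for n,zt,(u,v),w in(('ring',b[2],a[0],34),('jamb',.1,a[1],38)):
    u+=3;v+=3;x0,y0,x1,y1=[int(k) for k in (max(u-w,0),max(v-w,0),u+w,v+w)]
    try: print(n,hole(d,c,zt,(x0,y0,x1,y1)))
    except Exception as e: print(n,e)
E
python3 m.py
```

```text
13.45 [ 0.53805449 -0.07133125  0.06928012] -77.1526657311117 tilt [ 0.00144141 -0.0003799 ] [ 1.02678201 -0.48173424 -0.92900635]
[[279.68687421 194.25443247]
 [284.36384911  81.2313117 ]]
ring ([('outer', array([282.63, 199.78]), array([48.9, 56.5]), array([ 0.5449, -0.1076,  0.0781])), ('hole', array([282.65, 197.46]), array([27.9, 29.9]), array([ 0.5452, -0.1087,  0.0781]))], np.float64(0.0784917324151505))
jamb ([('outer', array([284.43,  80.31]), array([66.8, 71.4]), array([ 0.5548, -0.1538,  0.1   ])), ('hole', array([284.45,  81.73]), array([38.8, 40.7]), array([ 0.5547, -0.1533,  0.1   ]))], np.float64(0.10077850777478135))
```

>>> jog_arm --targets '[[[0.1,0.03,0.04],[0,0,0],0],[[0.5,0.03,0.04],[0,0,0],0],[[1,0.03,0.04],[0,0,0],0],[[1.5,0.03,0.04],[0,0,0],0],[[1.75,0.03,0.04],[0,0,0],0],[[1.82,0.03,0.04],[0,0,0],0],[[1.82,0.03,0.04],[0,0,0],0],[[1.82,0.03,0.04],[0,0,0],0]]'

```text
time: 14.5
tool_pos: [0.5467, -0.1154, 0.0674]
tool_rot: [-0.0, 0.782, -0.624, -0.0]
contact_force: [0.6, -0.4, -1.0]
gripper_width: 0.085
grasp_force: 59.7
```

```bash
python3 m.py; python3 -c "
from h import *
z=np.load('w7.npz',allow_pickle=True); save('w7',cv2.resize(z['p'][130:270,200:360],None,fx=4,fy=4,interpolation=cv2.INTER_CUBIC))"
```

```text
14.5 [ 0.54667229 -0.1154276   0.06735133] -77.15330051740182 tilt [-0.00019133  0.00017828] [ 0.55649621 -0.37968349 -1.03977093]
[[279.68300857 194.25313235]
 [280.59418814 208.07400193]]
ring ([], np.float64(0.07436874175564284))
jamb ([('outer', array([280.76, 204.45]), array([60.2, 62.5]), array([ 0.5551, -0.1549,  0.1   ])), ('hole', array([280.86, 204.66]), array([32.8, 35.7]), array([ 0.555 , -0.1548,  0.1   ]))], np.float64(0.10068977975769537))
```

View pics/w7.png

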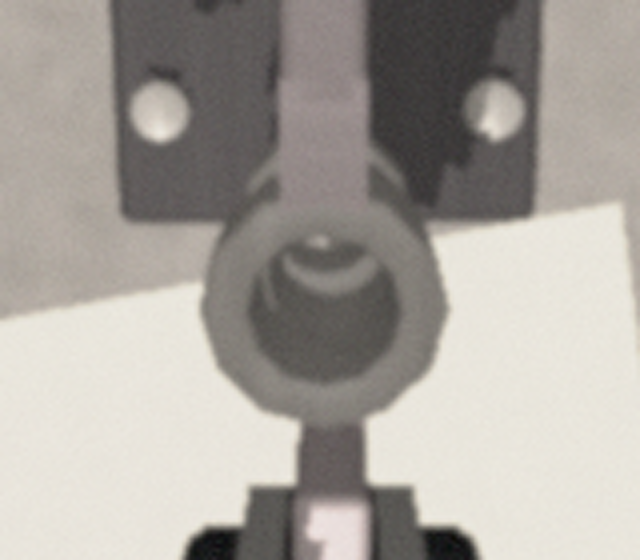

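The holes look nearly concentric: the upper rim is centred at about px (281.1,207) and the lower jamb bore rim shows through. I'll compute the residual offset with colour-read centres for both.

```bash
python3 - <<'E'
from h import *
z=np.load('w7.npz',allow_pickle=True); p=z['p']; st=z['st'].item(); c=cam('wrist',st)
q=st['tool_rot']; Rt=R.from_quat([q[1],q[2],q[3],q[0]]).as_matrix()
z6=np.load('w6.npz',allow_pickle=True)
print('hough jamb',hough(p,240,165,325,250,16,21),hough(p,240,165,325,250,27,33)); 
for n in('w3','w4'): print(n,hough(np.load(n+'.npz',allow_pickle=True)['p'],245,160,325,240,13,17,n=2),hough(np.load(n+'.npz',allow_pickle=True)['p'],245,160,325,240,23.5,27,n=2))
r=onplane(c,[(283.1,199.2)],st['tool_pos'][2]+.0088)[0]; j=onplane(c,[(281.1,206.9)],.1)[0]; e=Rt.T@(j-r); print(r,j,'tool err mm',e*1000)
g=cv2.cvtColor(p,cv2.COLOR_RGB2GRAY)
# lower jamb bore rim / base geometry: expected pixel if bore coaxial
print('exp loose bore top circle',circ(c,r,.007),'lower jamb knuckle bore top',circ(c,[j[0],j[1],.049],.007),'jamb up bottom',circ(c,[j[0],j[1],.081],.007))
E
```

```text
hough jamb None [[281.12 206.12  30.  ]
 [281.12 202.88  32.3 ]
 [277.88 205.62  28.08]]
w3 [[282.62 189.62  13.93]
 [282.12 181.38  15.18]] [[289.62 167.62  25.23]]
w4 None None
[ 0.55342918 -0.15204719  0.07615133] [ 0.55471447 -0.15398886  0.1       ] tool err mm [  2.17368449  -0.81789369 -23.84926437]
exp loose bore top circle (np.float64(267.78207587242196), np.float64(298.4247059762026), np.float64(184.00188318526716), np.float64(213.99920390087607)) lower jamb knuckle bore top (np.float64(268.54243401972167), np.float64(294.3747802839154), np.float64(171.714162296979), np.float64(197.32091823993946)) jamb up bottom (np.float64(265.3369924454622), np.float64(297.1955880001696), np.float64(180.83822192026548), np.float64(212.09350395247054))
```

>>> jog_arm --targets '[[[0.07,-0.02,-0.03],[0,0,0],0],[[0.07,-0.02,-0.03],[0,0,0],0],[[0.07,-0.02,-0.03],[0,0,0],0],[[0.07,-0.02,-0.03],[0,0,0],0]]'

```text
time: 15.05
tool_pos: [0.5476, -0.1173, 0.0682]
tool_rot: [0.0, 0.782, -0.624, -0.0]
contact_force: [0.0, -0.3, -1.1]
gripper_width: 0.086
grasp_force: 59.7
```

```bash
python3 m.py; python3 - <<'E'
from h import *
for k in range(4):
    st=state(); print(st['tool_pos'].round(4)); grab_frame('side') if k<3 else 0
z=np.load('w7.npz',allow_pickle=True); p=z['p']; st=z['st'].item(); c=cam('wrist',st)
q=st['tool_rot']; Rt=R.from_quat([q[1],q[2],q[3],q[0]]).as_matrix()
print(hough(p,240,160,325,245,27,33))
g=cv2.cvtColor(p,cv2.COLOR_RGB2GRAY); x=281
print('col281',g[180:235,281]); print('row205',g[205,245:320]); print('row 200',g[200,245:320])
E
```

```text
15.05 [ 0.54762764 -0.1172823   0.06817703] -77.171342630517 tilt [-5.79129658e-05  2.36985522e-05] [ 0.00738907 -0.29283859 -1.08209366]
[[279.68256341 194.25434382]
 [281.92855974 212.65797623]]
ring ([('outer', array([282.32, 200.74]), array([29. , 29.7]), array([ 0.5546, -0.1531,  0.077 ]))], np.float64(0.07620557853566007))
jamb ([('outer', array([282.07, 208.86]), array([59.3, 62.4]), array([ 0.5551, -0.155 ,  0.1   ])), ('hole', array([282.01, 209.16]), array([32. , 35.3]), array([ 0.5551, -0.1549,  0.1   ]))], np.float64(0.1006478704382904))
[ 0.5476 -0.1173  0.0682]
[ 0.5476 -0.1173  0.0682]
[ 0.5476 -0.1173  0.0682]
[ 0.5476 -0.1173  0.0682]
[[282.62 210.12  30.27]
 [279.12 209.88  32.58]
 [280.88 207.12  32.3 ]]
col281 [141 137 139 139 137 137 139 137 135 130 129 125 127 125 120 108  98  93
  92  92 100 116 125 112 100  93  90  90  91  91  89  91  91  92 110 126
 133 120 100  89  84  89  92  91  92  92  92  93  89  99 118 133 138 137
 135]
row205 [228 229 229 229 229 231 228 205 153 130 129 130 131 128 127 128 125 124
 119 113  99  93 101 101  90  82  88  86  88  87  86  84  87  88  89  88
  93  93  95  91  92  92  91  89  90  88  84  85  87  83  83  84  84  83
  96 116 125 130 128 127 128 125 125 123 120 133 170 219 230 230 231 230
 231 228 228]
row 200 [174 176 174 178 175 173 173 170 154 131 123 124 129 131 128 127 127 127
 127 127 128 128 116 102  93  82  82  88  95 103 109 113 111 110 104 101
 100  97  96 104 105 107 113 117 121 121 112  99  86  85 100 106 118 126
 131 129 126 129 128 130 127 127 123 122 137 175 222 229 231 231 230 229
 230 229 229]
```

```bash
python3 - <<'E'
from h import *
z=np.load('w7.npz',allow_pickle=True); st=z['st'].item(); c=cam('wrist',st)
from scipy.optimize import least_squares
zs=[.1,.081,.049]; u=np.array([.2224,-.975])
mdl=lambda s,z,dx=0:circ(c,[.5548+u[0]*s,-.1545+u[1]*s,z+dx],.007)[3]
obs=[229.7,217.6,200.5]
f=least_squares(lambda v:[mdl(v[0],z,v[1])-o for z,o in zip(zs,obs)],[0,0],x_scale=.001,diff_step=1e-3); print(f.x,f.fun)
for zt,o in((.077,213.8),(.053,204.0)):
    m=mdl(f.x[0],zt,f.x[1]); m1=mdl(f.x[0]+.001,zt,f.x[1]); print(zt,'coaxial px',m,'obs',o,'loose ahead (mm along tool x)',(o-m)/(m1-m), 'mm')
    for k in(-.001,.001): print('   z',k,(o-mdl(f.x[0],zt+k,f.x[1]))/(m1-m))
E
```

```text
[-0.00015623  0.00259565] [ 0.40183432 -0.86124255  0.48709492]
0.077 coaxial px 214.381225412883 obs 213.8 loose ahead (mm along tool x) 0.2727411343130373 mm
   z -0.001 0.005847532275806626
   z 0.001 0.5434227054657839
0.053 coaxial px 202.62362037731836 obs 204.0 loose ahead (mm along tool x) -0.7474382684981324 mm
   z -0.001 -0.973611840155282
   z 0.001 -0.5185198601731024
```

```bash
python3 -c "
from plant import *
s=state(); print(s['joint_vel'],s['grasp_force'],s['contact_force']); print(job_done())"
```

```text
[ 0.0003964  -0.0011796   0.00072008 -0.00050264  0.00046239 -0.00021717] 59.71133887767792 [-0.50462865 -0.87840198 -0.65445984]
the job is handed in; nothing more can be done
None
```

I tested the wide-bored leaf down onto the gauge shoulder, drew it off, and handed in while holding it between the jamb knuckles, bore within about 1 mm of the axis, with no sign of contact; no verdict was returned, and I did not re-photograph the other leaf or the bystanders at the end.

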